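# Key the balance's draught-shield door open and hold it

### The job

The spring-shut glass door of the balance has to be kept open for loading: stand the loose wing key fully down on the square spindle on the balance's roof, then turn it anticlockwise (seen from above) until the door stands 60 degrees open. Finish while still holding the door steady there by the key alone, key fully down, as the door springs shut when let go; leave the calibration weight, jar, beaker and reagent bottle where they are.

Things in the scene. Friction and masses are not known exactly. Their poses are not given: they have to be found in the camera images.
- key_grip (a point): Loose aluminium wing key, 74 mm tall, 0.16 kg, standing upright on its block. This point is the centre of its flat wing, the part to grasp, 52 mm above the key's foot. Wing: 70 mm long (this frame's x), 12 mm thick (y), 44 mm tall (z, up).
- key: The same wing key; origin at the centre of its foot, axes as key_grip. Below the wing is a square block 42 x 42 mm, 30 mm tall; in its underside a square socket 21.5 mm wide, 26 mm deep, its sides parallel to x and y.
- spindle_top (a point): Centre of the top end of the door's square steel spindle, 23 mm above the balance's roof (z up). 20 mm square, with a 17.5 mm nose on the last 4 mm; flats parallel to this frame's x and y. It is the door's hinge axis and turns with the door. The key fits in any of four quarter turns with about 4 degrees of play; fully down, its foot is on the roof and key_grip is 29 mm above this point.
- balance: Fixed laboratory balance with a glass draught shield, 220 mm wide and 290 mm long, its place and yaw differing each time; origin under its middle, front (display) towards -x. The flat dark roof is 200 mm above the bench; the spindle stands near the roof's front right corner as seen from the robot.
- door (a joint): Opening angle of the front glass door, rad: 0 shut (at the start), 1.047 = 60 degrees, stop at 1.7; opens anticlockwise seen from above. A spring pulls it shut: 0.06 N m shut, 0.11 N m at 60 degrees. Clear pane in an aluminium frame, 180 mm wide, 53 to 181 mm above the bench, reaching from the spindle along spindle_top's +y.
- weight: Bystander: steel 500 g calibration weight with a knob on top, 44 mm across, 70 mm tall; origin at the centre of its underside.
- jar: Bystander: small amber jar with white cap, 56 mm across, 75 mm tall; origin at the centre of its underside.
- beaker: Bystander: glass beaker, 72 mm across, 95 mm tall; origin at the centre of its underside.
- reagent: Bystander: amber reagent bottle with black cap, 80 mm across, 170 mm tall; origin at the centre of its underside.

How it is judged (in metres and radians):
On the way:
1. the key is fully down on the spindle, the door still all but shut (under 15 degrees) (horizontal distance between key_grip and spindle_top below 0.004 m and z of key_grip in the frame of spindle_top between 0.025 and 0.0325 m and angle between key_grip's own z axis and vertical below 0.1 rad and (angle between the x axis of key_grip and the x axis of spindle_top, either way round below 0.15 rad or angle between the x axis of key_grip and the y axis of spindle_top, either way round below 0.15 rad) and value of joint door below 0.26 rad), for 0.2 s.
At the end, for the whole second after the job is handed in: The door stands 52 to 68 degrees open and still, the key is fully down on the spindle (within 4 mm of its axis and about 3.5 mm of its seated height, upright), the robot's fingers bear on the key and no part of the robot touches the door or its spindle (horizontal distance between key_grip and spindle_top below 0.004 m and z of key_grip in the frame of spindle_top between 0.025 and 0.0325 m and angle between key_grip's own z axis and vertical below 0.1 rad and (angle between the x axis of key_grip and the x axis of spindle_top, either way round below 0.15 rad or angle between the x axis of key_grip and the y axis of spindle_top, either way round below 0.15 rad) and value of joint door between 0.908 and 1.187 rad and velocity of joint door between -0.1 and 0.1 rad/s and contact force between the fingers and key above 0.5 N and contact force between each of the arm, the fingers and door below 0.5 N); the arm keeps its last pose, push and grip.
It fails at once if the weight, jar, beaker or reagent bottle is moved more than 25 mm (distance of any of weight, jar, beaker, reagent from where it was at the start of the episode above 0.025 m).
It also fails if it takes over 45 s, if anything falls off the work surface, if the arm or the gripper's body presses on something with over 40 N, if the wrist force passes 120 N, or if a joint passes its speed limit or range.

### The arm

A 6-joint arm with a two-finger parallel gripper is mounted at the origin on the work surface. World frame = base frame: x ahead of the robot, y to its left, z up, the work surface at z = 0. Lengths are in m, angles in degrees, forces in N, time in s.
With the tool pointing down it reaches from about 0.4 to 0.825 m from the base axis. Payload 7 kg.
Tool frame: the origin (TCP) lies midway between the tips of the shut fingers; the grasp point (between the pads) lies 19 mm behind it; z points along the fingers, y is the direction in which the jaws open and shut (so a half turn about z gives the same grasp; the last joint's range is limited). The gripper opens to 88 mm and grips with 3 to 60 N. Pads are 19 mm wide; open, the fingers measure 130 mm over their backs; the gripper's body (78 mm by 193 mm) begins 47 mm behind the grasp point.
Start: joints at [82.741, 20.546, 0.682, 0, -70.136, -16.507], TCP at [0.272, 0.618, 0.227] pointing down, gripper open.
Joint ranges: [-176.03, 176.03], [-82.01, 121.73], [-58.28, 71.71], [-173.87, 95.51], [-174.79, -0.11], [-173.66, 173.66]. Speed limits (degrees/s): [136.94, 136.94, 172.46, 180, 180, 180].

### API

Orientations are given as a 3x3 rotation matrix whose columns are the frame's x, y, z axes.
In Python, from rig import robot gives the robot as it stands. Calls block until the motion is done:
- robot.goto(position, orientation): joint-space move of the TCP to a pose.
- robot.servo_line(position, ori=None, speed=0.15): straight line of the TCP; ori=None keeps the orientation; speed is the mean speed in m/s.
- robot.movej(angles): joint-space move.
- robot.move_gripper(opening): opening from 0.0 (shut) to 1.0 (fully open); the grip force is fixed at half the most; returns when the fingers have stopped.
- robot.dwell(seconds).
- robot.ik(position, orientation): joint angles nearest the present ones, or None.
- robot.grab_frame(name): name is "scene" or "side" or "wrist"; returns (picture, depth): 400x640x3 uint8, red, green, blue; 400x640 float32, m along the optical axis (not along the pixel's ray), 0 where there is no reading.
- robot.camera_info(name): a dict with "vfov" (degrees; the focal length in pixels is half the picture's height over the tangent of half this angle, whatever the lens; pixels are square), "cx", "cy" (the principal point, pixels), "k1" (the pictures are not rectified: a ray, as slopes to the right and down, at radius r is drawn at 1 + k1 r^2 times it, then the intrinsics apply), "view" (4x4, takes a point from world to camera coordinates); the wrist camera has in their place "T_tool_cam" (4x4, takes a point from camera to tool coordinates, whose origin is the TCP and whose axes are the flange's). Camera axes: x right, y down, z forward; pixel columns grow to the right and rows downward; lengths in m; the calibration is good to about 2 mm. A picture is of the moment at which its call begins: read the wrist's pose just before it. camera_info takes no time and is no camera call.
A pose or a line that the arm cannot do raises robot.Unreachable and nothing moves.
- robot.job_done(): hands the job in, once; it reports no verdict.
Readings, each from a call of its own:
- robot.read_t(): time.
- robot.read_qpos(): joint angles.
- robot.read_qvel(): joint speeds.
- robot.read_effort(): joint torques, N m.
- robot.read_position(): TCP position.
- robot.read_tcp_rot(): TCP orientation.
- robot.read_force(): force on the tool from outside, world axes, zero at the start.
- robot.read_ft_torque(): the same for the moment, N m.
- robot.read_grip_width(): opening from 0.0 (shut) to 1.0 (fully open).
Only numpy, scipy, OpenCV 4.12 (cv2) and the standard library are available. Lean on these libraries where they do the work, as an engineer would, in place of code of your own. Each camera call takes 0.05 s, during which the arm holds its last target. There are 200 camera calls.

## Working session

There is one attempt and no reset: what is moved stays moved. The work goes in short steps, each a Python script; the robot and the scene stay as the last script left them, time stands still between calls to the robot, and variables do not carry over. Pictures are saved under pics/ and viewed, about 8 in all and at most 12, crops included, and the job is handed in when it is done.

```bash
mkdir -p pics; ls; python3 - <<'E'
from rig import robot
import cv2,numpy as np
for n in ["scene","side"]:
    im,d=robot.grab_frame(n); cv2.imwrite(f"pics/{n}0.png",im[:,:,::-1]); np.savez(f"{n}0.npz",im=im,d=d)
    print(n,robot.camera_info(n),(d>0).mean())
print(robot.camera_info("wrist"),robot.read_t(),robot.read_tcp_rot())
E
```

```text
pics
scene {'vfov': 47.534232950955904, 'cx': 313.79792099359264, 'cy': 199.13586959435523, 'k1': -0.09060488145026145, 'view': array([[ 0.40544852,  0.91394296, -0.0178819 , -0.27655259],
       [ 0.71350498, -0.32863626, -0.6187963 , -0.27895185],
       [-0.57142117,  0.23813122, -0.78534793,  1.59142443],
       [ 0.        ,  0.        ,  0.        ,  1.        ]])} 0.9960234375
side {'vfov': 46.184022239325024, 'cx': 313.3118386201362, 'cy': 186.85796855100995, 'k1': -0.05844733746904277, 'view': array([[ 0.83283599, -0.55331035,  0.01522743, -0.44294629],
       [-0.26006405, -0.41543368, -0.87165449,  0.28749406],
       [ 0.48862144,  0.72198512, -0.48988424,  1.17696068],
       [ 0.        ,  0.        ,  0.        ,  1.        ]])} 0.99600390625
{'vfov': 70.39460111245896, 'cx': 320.3050191848494, 'cy': 199.53566891948802, 'k1': 0.0015273718520778833, 'T_tool_cam': array([[-1.44601410e-03, -9.57210208e-01, -2.89389922e-01,
         7.86297320e-02],
       [ 9.99998893e-01, -1.48538880e-03, -8.35660626e-05,
         3.48140124e-04],
       [-3.49866261e-04, -2.89389722e-01,  9.57211297e-01,
        -1.57617940e-01],
       [ 0.00000000e+00,  0.00000000e+00,  0.00000000e+00,
         1.00000000e+00]])} 0.1 [[ 9.15148820e-01 -4.03115884e-01 -4.70621183e-04]
 [-4.03116136e-01 -9.15147746e-01 -1.40860661e-03]
 [ 1.37143784e-04  1.47879967e-03 -9.99998897e-01]]
```

View pics/scene0.png

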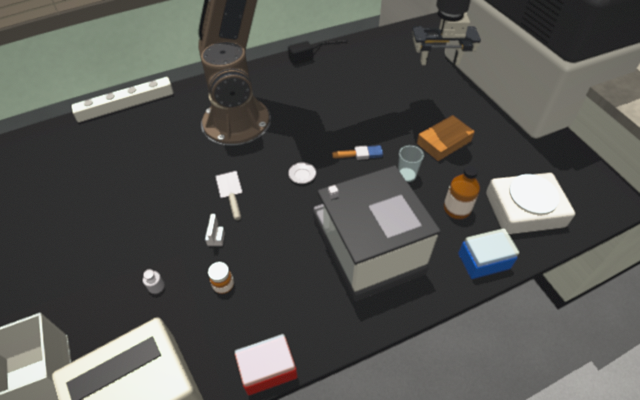

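View pics/side0.png

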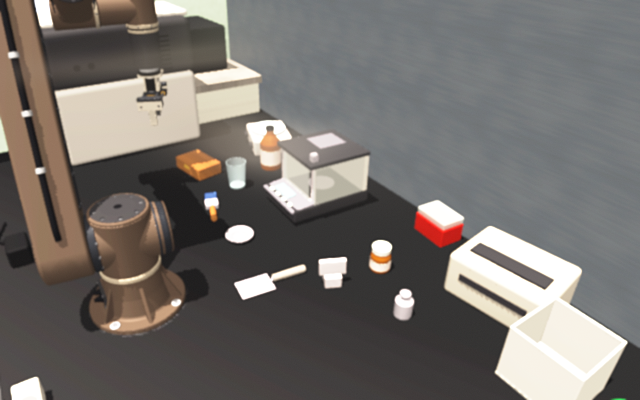

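The scene view shows the key near (214,230), the spindle at (333,190) and the jar at (220,277). In the side view the key is near (332,272) and the spindle at (314,157).

```bash
cat > h.py <<'E'
from rig import robot
import numpy as np, cv2
def cam(n):
    c=robot.camera_info(n); f=200/np.tan(np.radians(c['vfov']/2))
    K=np.array([[f,0,c['cx']],[0,f,c['cy']],[0,0,1]]); D=np.array([c['k1'],0,0,0,0])
    return c,K,D
def pose():
    T=np.eye(4);T[:3,:3]=robot.read_tcp_rot();T[:3,3]=robot.read_position();return T
def c2w(n,tool=None):
    c,_,_=cam(n)
    return tool@c['T_tool_cam'] if n=='wrist' else np.linalg.inv(c['view'])
def slopes(n,px):
    _,K,D=cam(n)
    p=cv2.undistortPoints(np.asarray(px,float).reshape(-1,1,2),K,D).reshape(-1,2)
    return np.c_[p,np.ones(len(p))]
def onplane(n,px,z,T):
    r=slopes(n,px)@T[:3,:3].T; o=T[:3,3]
    return o+r*((z-o[2])/r[:,2])[:,None]
def cloud(n,d,T):
    v,u=np.mgrid[:400,:640]
    s=slopes(n,np.c_[u.ravel(),v.ravel()])*d.reshape(-1,1)
    return (s@T[:3,:3].T+T[:3,3]).reshape(400,640,3)
def down(yaw): # tool y (jaw) direction at yaw deg in the world, pointing down
    a=np.radians(yaw); y=np.array([np.cos(a),np.sin(a),0]); z=np.array([0,0,-1.])
    return np.c_[np.cross(y,z),y,z]
E
python3 - <<'E'
from h import *
np.set_printoptions(precision=3,suppress=True)
for n,pts in dict(scene=[(213,228),(334,190),(220,275),(152,280),(410,160),(462,195)],side=[(333,270),(314,156),(381,257),(403,305)]).items():
    f=np.load(n+"0.npz"); P=cloud(n,f['d'],c2w(n))
    for p in pts: print(n,p,P[p[1],p[0]])
    # points of key region
    for p in pts[:2]:
        w=P[p[1]-25:p[1]+25,p[0]-25:p[0]+25].reshape(-1,3); c=f['im'][p[1]-25:p[1]+25,p[0]-25:p[0]+25].reshape(-1,3)
        z0=.015 if p==pts[0] else .207
        m=(w[:,2]>z0)&(w[:,2]<.24)&(c.min(1)>90); w=w[m]; print(' bright',m.sum(),w.min(0),w.max(0),w.mean(0))
    # roof
    m=(abs(P[...,2]-.2)<.008)&(P[...,0]>.3)&(abs(P[...,1])<.5)
    q=P[m][:,:2].astype(np.float32); print('roof',len(q),cv2.minAreaRect(q),cv2.boxPoints(cv2.minAreaRect(q)))
E
```

```text
scene (213, 228) [ 0.466 -0.202  0.068]
scene (334, 190) [0.597 0.096 0.222]
scene (220, 275) [ 0.616 -0.226  0.074]
scene (152, 280) [ 0.542 -0.393  0.047]
scene (410, 160) [0.449 0.432 0.035]
scene (462, 195) [0.674 0.449 0.106]
 bright 385 [ 0.365 -0.231  0.015] [ 0.49  -0.113  0.079] [ 0.453 -0.19   0.044]
 bright 90 [0.582 0.082 0.207] [0.604 0.102 0.225] [0.595 0.092 0.218]
roof 6927 ((0.6776960492134094, 0.170449897646904), (0.22222205996513367, 0.22664012014865875), 87.65164184570312) [[0.56  0.064]
 [0.786 0.055]
 [0.795 0.277]
 [0.569 0.286]]
side (333, 270) [ 0.454 -0.209  0.044]
side (314, 156) [0.586 0.084 0.222]
side (381, 257) [ 0.585 -0.247  0.057]
side (403, 305) [ 0.517 -0.407  0.046]
 bright 566 [ 0.419 -0.236  0.015] [ 0.487 -0.185  0.08 ] [ 0.45  -0.212  0.05 ]
 bright 78 [0.578 0.077 0.207] [0.758 0.227 0.227] [0.605 0.104 0.217]
roof 3118 ((0.9794310927391052, -0.00454556941986084), (0.8413053154945374, 0.9988383054733276), 0.5546230673789978) [[ 0.554  0.491]
 [ 0.564 -0.508]
 [ 1.405 -0.5  ]
 [ 1.395  0.499]]
```

```bash
python3 - <<'E'
from h import *
np.set_printoptions(precision=3,suppress=True)
p=robot.read_position(); robot.servo_line([p[0],p[1],.36],speed=.25)
for n,q in (("sp",[.592,.091,.33]),("key",[.455,-.205,.2])):
    robot.goto(q,down(0)); robot.dwell(.3); T=pose(); im,d=robot.grab_frame("wrist")
    np.savez(n+"1.npz",im=im,d=d,T=T); cv2.imwrite(f"pics/{n}1.png",im[:,:,::-1]); print(T[:3,3],robot.read_t(),robot.read_qpos())
a=cv2.imread("pics/sp1.png");b=cv2.imread("pics/key1.png")
cv2.imwrite("pics/both1.png",cv2.resize(np.vstack([a,b]),None,fx=.75,fy=.75,interpolation=cv2.INTER_AREA))
E
```

```text
[0.592 0.091 0.33 ] 3.6333 [ 27.435  10.645   0.46   -0.002 -79.812 152.579]Traceback (most recent call last):
  File "<stdin>", line 5, in <module>
rig.Unreachable: the arm cannot take that pose within its joint ranges
```

```bash
python3 - <<'E'
from h import *
np.set_printoptions(precision=3,suppress=True)
for z in(.2,.1,.06):
  for y in range(-180,180,30):
    j=robot.ik([.455,-.205,z],down(y)); print(z,y,None if j is None else np.array(j))
for n,q in (("key",[.455,-.205,.2]),):
    robot.goto(q,down(180)); robot.dwell(.3); T=pose(); im,d=robot.grab_frame("wrist")
    np.savez(n+"1.npz",im=im,d=d,T=T); cv2.imwrite(f"pics/{n}1.png",im[:,:,::-1]); print(T[:3,3],robot.read_t(),robot.read_qpos())
a=cv2.imread("pics/sp1.png");b=cv2.imread("pics/key1.png")
cv2.imwrite("pics/both1.png",cv2.resize(np.vstack([a,b]),None,fx=.75,fy=.75,interpolation=cv2.INTER_AREA))
for y in range(-180,180,30):
    j=robot.ik([.592,.091,.235],down(y)); print('sp',y,None if j is None else np.array(j))
E
```

```text
0.2 -180 [ -1.652   5.023 -23.314   0.    -61.663   1.652]
0.2 -150 [ -1.652   5.023 -23.314   0.    -61.663  31.652]
0.2 -120 [ -1.652   5.023 -23.314   0.    -61.663  61.652]
0.2 -90 [ -1.652   5.023 -23.314   0.    -61.663  91.652]
0.2 -60 [ -1.652   5.023 -23.314   0.    -61.663 121.652]
0.2 -30 [ -1.652   5.023 -23.314   0.    -61.663 151.652]
0.2 0 None
0.2 30 [  -1.652    5.023  -23.314    0.     -61.663 -148.348]
0.2 60 [  -1.652    5.023  -23.314    0.     -61.663 -118.348]
0.2 90 [ -1.652   5.023 -23.314   0.    -61.663 -88.348]
0.2 120 [ -1.652   5.023 -23.314   0.    -61.663 -58.348]
0.2 150 [ -1.652   5.023 -23.314   0.    -61.663 -28.348]
0.1 -180 [ -1.652  11.198 -30.918   0.    -47.884   1.652]
0.1 -150 [ -1.652  11.198 -30.918   0.    -47.884  31.652]
0.1 -120 [ -1.652  11.198 -30.918   0.    -47.884  61.652]
0.1 -90 [ -1.652  11.198 -30.918   0.    -47.884  91.652]
0.1 -60 [ -1.652  11.198 -30.918   0.    -47.884 121.652]
0.1 -30 [ -1.652  11.198 -30.918   0.    -47.884 151.652]
0.1 0 None
0.1 30 [  -1.652   11.198  -30.918    0.     -47.884 -148.348]
0.1 60 [  -1.6
[... 923 characters left out ...]
3 [ -1.639   5.028 -23.31    0.002 -61.664   1.658]
sp -180 [ 27.415  13.138  -8.588   0.    -68.274 -27.415]
sp -150 [ 27.415  13.138  -8.588   0.    -68.274   2.585]
sp -120 [ 27.415  13.138  -8.588   0.    -68.274  32.585]
sp -90 [ 27.415  13.138  -8.588   0.    -68.274  62.585]
sp -60 [ 27.415  13.138  -8.588   0.    -68.274  92.585]
sp -30 [ 27.415  13.138  -8.588   0.    -68.274 122.585]
sp 0 [ 27.415  13.138  -8.588   0.    -68.274 152.585]
sp 30 None
sp 60 [  27.415   13.138   -8.588    0.     -68.274 -147.415]
sp 90 [  27.415   13.138   -8.588    0.     -68.274 -117.415]
sp 120 [ 27.415  13.138  -8.588   0.    -68.274 -87.415]
sp 150 [ 27.415  13.138  -8.588   0.    -68.274 -57.415]
```

View pics/both1.png

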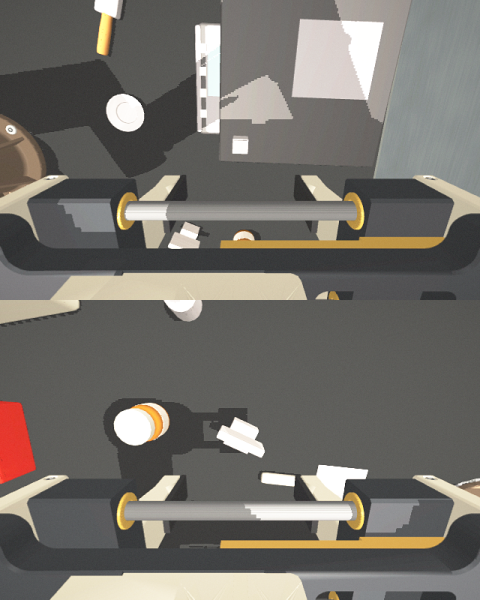

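The spindle top is at about (320,193) in the wrist picture. The key wing runs diagonally through about (322,183), and the jar is well to one side.

```bash
python3 - <<'E'
from h import *
np.set_printoptions(precision=4,suppress=True)
def ar(q):
    r=cv2.minAreaRect((q[:,:2]*1000).astype(np.float32)); return r
for n,z0,z1,zp in(("sp",.214,.235,.223),("key",.060,.085,.074)):
    f=np.load(n+"1.npz"); P=cloud("wrist",f['d'],c2w("wrist",f['T'])); br=f['im'].min(2)
    v,u=np.mgrid[:400,:640]; win=(abs(u-320)<60)&(abs(v-187)<55)
    m=win&(P[...,2]>z0)&(P[...,2]<z1); 
    print(n,m.sum(),'z',np.percentile(P[m][:,2],[5,50,95]),ar(P[m]))
    m2=m&(P[...,2]>np.percentile(P[m][:,2],95)-.006)
    q=onplane("wrist",np.c_[u[m2],v[m2]],zp,c2w("wrist",f['T'])); print(' top on plane',m2.sum(),ar(q),q.mean(0), 'bright',br[m2].min(),br[m2].max())
    m3=win&(br>140); 
    if n=="sp":
        m=(abs(P[...,2]-.2)<.006)&(u>240)&(v<230); c=max(cv2.findContours(m.astype(np.uint8),0,2)[0],key=cv2.contourArea); print('roof',ar(P[m]))
        # right/front edges
        rows=range(120,205,5); e=[(np.where(m[r])[0].min(),r) for r in rows]; E=onplane("wrist",e,.2,c2w("wrist",f['T'])); print('front edge dir',np.degrees(np.arctan2(*(np.polyfit(E[:,1],E[:,0],1)[0],1))), E[0],E[-1])
    out=f['im'][140:240,260:380].copy(); out=cv2.resize(out,None,fx=5,fy=5,interpolation=0); cv2.imwrite(f"pics/{n}c.png",out[:,:,::-1])
a=[cv2.imread(f"pics/{n}c.png") for n in("sp","key")]
cv2.imwrite("pics/crop.png",cv2.resize(np.hstack(a),(800,333)))
E
```

```text
sp 415 z [0.2173 0.2221 0.2236] ((591.5433349609375, 94.02827453613281), (20.347238540649414, 19.909420013427734), 89.62612915039062)
 top on plane 387 ((591.514892578125, 95.20314025878906), (19.142181396484375, 19.547740936279297), 89.929931640625) [0.5915 0.095  0.223 ] bright 166 255
roof ((677.0048828125, 164.77127075195312), (209.62879943847656, 225.10549926757812), 87.80644226074219)
front edge dir 2.62165998367074 [0.5653 0.1644 0.2   ] [0.5618 0.0828 0.2   ]
key 888 z [0.0633 0.0731 0.0744] ((454.42919921875, -205.9160919189453), (12.524067878723145, 69.54168701171875), 64.47107696533203)
 top on plane 779 ((454.2232360839844, -206.7373504638672), (12.71541690826416, 69.17985534667969), 64.23992156982422) [ 0.4547 -0.207   0.074 ] bright 189 255
```

View pics/crop.png

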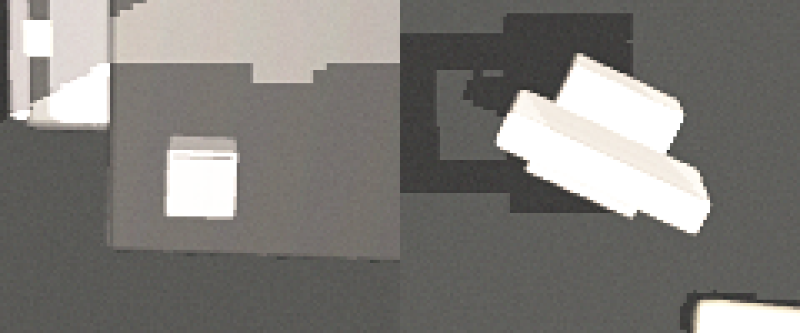

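```bash
python3 - <<'E'
from h import *
np.set_printoptions(precision=4,suppress=True)
R=down(-115.6)
robot.goto([.4543,-.2065,.15],R); robot.servo_line([.4543,-.2065,.036]); robot.dwell(.2)
robot.move_gripper(0.0); print('w',robot.read_grip_width()*88,robot.read_force())
robot.servo_line([.4543,-.2065,.33],speed=.25); 
robot.goto([.5915,.0945,.33],down(-92.4)); 
robot.servo_line([.5915,.0945,.25+.036-.019+.019],speed=.1); robot.dwell(.4)
T=pose(); im,d=robot.grab_frame("wrist"); np.savez("ab.npz",im=im,d=d,T=T)
print(T[:3,3],robot.read_t(),robot.read_grip_width()*88,robot.read_force(),robot.read_ft_torque(),robot.read_qpos())
cv2.imwrite("pics/ab.png",cv2.resize(im[130:330,160:480,::-1],None,fx=2.5,fy=2.5,interpolation=cv2.INTER_CUBIC))
s,_=robot.grab_frame("side"); cv2.imwrite("pics/abs.png",cv2.resize(s[80:230,220:420,::-1],None,fx=4,fy=4))
E
```

```text
w 11.88198643809449 [-0.5269  0.2525 -1.958 ]
[0.5916 0.0946 0.2862] 13.175 11.9017163278189 [-0.5105  0.0083 -1.7831] [-0.0741  0.0013  0.0198] [ 27.7567  11.5714  -3.933    0.0002 -74.476   59.8493]
```

View pics/ab.png

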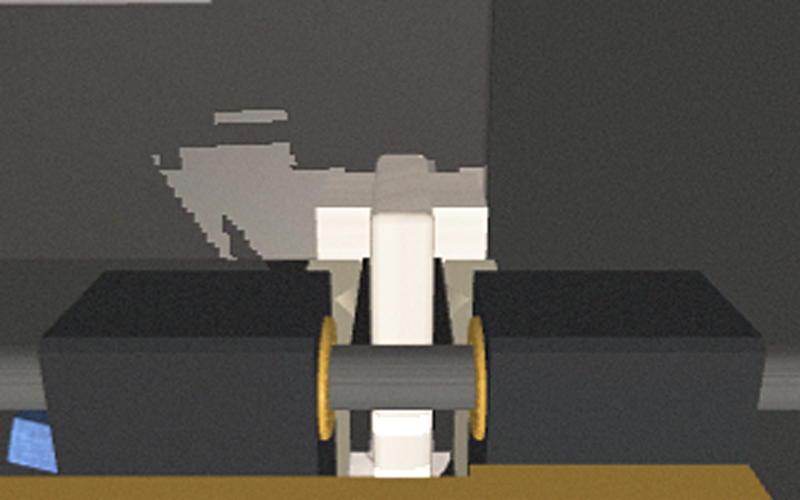

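View pics/abs.png

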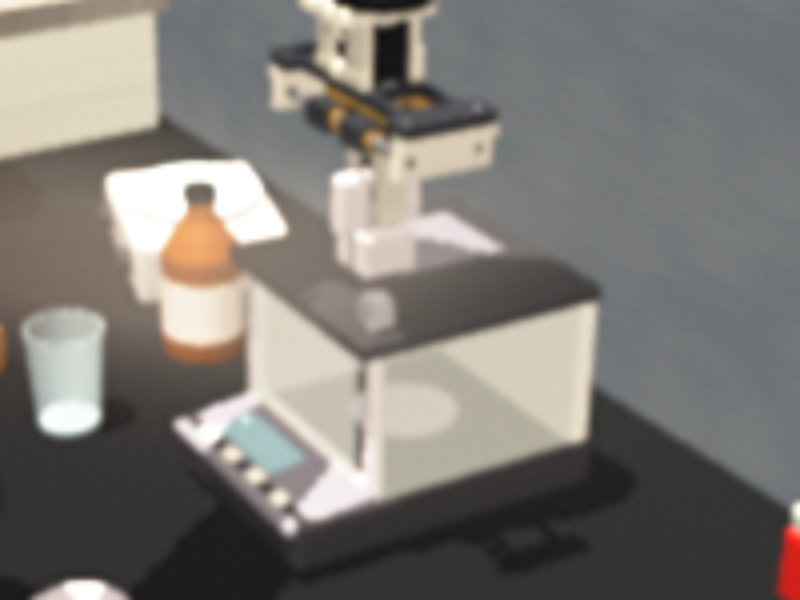

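The key is held upright: wing end at about (403,210), block edges from (316,208) to (487,208) in the enlarged crop. The key hides the spindle from the wrist camera, so I'll measure the key's offset in the tool frame, and its offset from the spindle in the side and scene views.

```bash
python3 - <<'E'
from h import *
np.set_printoptions(precision=4,suppress=True)
f=np.load("ab.npz"); c,_,_=cam("wrist"); P=cloud("wrist",f['d'],np.array(c['T_tool_cam']))
print(f['T'][:3,:3])
v,u=np.mgrid[:400,:640]; x,y,z=P[...,0],P[...,1],P[...,2]
win=(v>185)&(v<240)&(u>280)&(u<360)
wing=win&(abs(u-321)<9); 
for r in range(188,240,4): print(r,P[r,321],P[r,298],P[r,343])
bl=win&(z>.002)&(z<.04)&(x>0)&(x<.04)&(abs(y)<.03); q=P[bl]; print('blk',bl.sum(),q.min(0),q.max(0),'y pct',np.percentile(q[:,1],[1,99]))
# block yaw: line fit of +x face (u away from wing)
fc=bl&((abs(u-298)<7)|(abs(u-343)<7))&(v<211); print(np.polyfit(P[fc][:,1],P[fc][:,0],1),np.median(P[fc],0))
# side and scene: same-camera depth of key block & spindle
for n in("side","scene"):
    im,d=robot.grab_frame(n); W=cloud(n,d,c2w(n)); near=(abs(W[...,0]-.5915)<.05)&(abs(W[...,1]-.0945)<.05)
    for nm,a,b in(("spindle",.207,.228),("blk",.252,.279),("wing",.30,.33)):
        m=near&(W[...,2]>a)&(W[...,2]<b)&(im.min(2)>90); print(n,nm,m.sum(),*( (W[m].min(0),W[m].max(0),W[m].mean(0)) if m.sum() else ()))
    np.savez(n+"2.npz",im=im,d=d)
E
```

```text
[[ 0.9991 -0.0418  0.0004]
 [-0.0418 -0.9991  0.0002]
 [ 0.0003 -0.0002 -1.    ]]
188 [0.0152 0.001  0.0871] [ 0.0158 -0.0193  0.085 ] [0.0152 0.0206 0.087 ]
192 [0.0345 0.0008 0.003 ] [ 0.0119 -0.0194  0.0857] [0.0118 0.0206 0.0859]
196 [ 0.0347  0.0008 -0.006 ] [ 0.0078 -0.0197  0.0872] [0.0078 0.0208 0.0871]
200 [ 0.0348  0.0008 -0.014 ] [ 0.0206 -0.0153  0.0327] [0.0208 0.0163 0.032 ]
204 [ 0.0346  0.0007 -0.0205] [ 0.0204 -0.0146  0.0241] [0.0208 0.0155 0.0228]
208 [ 0.0349  0.0007 -0.0275] [ 0.0209 -0.0139  0.014 ] [0.02   0.0151 0.0168]
212 [ 0.0343  0.0007 -0.0318] [ 0.0207 -0.0133  0.007 ] [0.0205 0.0144 0.0075]
216 [ 0.0339  0.0007 -0.036 ] [ 0.0183 -0.0133  0.0064] [0.0187 0.0142 0.0052]
220 [ 0.0329  0.0007 -0.0387] [ 0.0156 -0.0134  0.0065] [0.0154 0.0144 0.007 ]
224 [ 0.0313  0.0007 -0.0393] [ 0.013  -0.0135  0.0065] [0.0129 0.0145 0.0067]
228 [ 0.0287  0.0007 -0.0377] [ 0.0099 -0.0136  0.0074] [0.0105 0.0145 0.006 ]
232 [ 0.0266  0.0007 -0.0376] [ 0.0075 -0.0136  0.0068] [0.0078 0.0145 0.0059]
236 [ 0.0245  0.0007 -0.0372] [ 0.011  -0.0125 -0.0072] [ 0.0111  0.0134 -0.0074]
blk 1467 [ 0.0046 -0.0205  0.002 ] [0.0347 0.0215 0.0362] y pct [-0.0203  0.0212]
[-0.0014  0.0206] [0.0206 0.0005 0.0222]
side spindle 67 [0.5783 0.079  0.2072] [0.6017 0.105  0.2273] [0.5887 0.0882 0.2182]
side blk 146 [0.567  0.0691 0.2521] [0.6123 0.114  0.2787] [0.5834 0.0807 0.2658]
side wing 200 [0.5547 0.0661 0.3   ] [0.6237 0.1196 0.3297] [0.5794 0.0855 0.3147]
scene spindle 70 [0.5807 0.082  0.2077] [0.6042 0.1021 0.226 ] [0.5979 0.0907 0.2172]
scene blk 164 [0.5714 0.0723 0.2525] [0.616  0.1154 0.2789] [0.6051 0.0861 0.2663]
scene wing 184 [0.5868 0.0712 0.3001] [0.6295 0.1174 0.33  ] [0.6111 0.0931 0.3157]
```

```bash
python3 - <<'E'
from h import *
np.set_printoptions(precision=3,suppress=True)
x,y=.591,.0941
robot.servo_line([x,y,.264],speed=.05)
for z in (.258,.255,.253,.251,.249,.246,.243,.240,.238,.2365):
    robot.servo_line([x,y,z],speed=.03); F=robot.read_force(); print(z,robot.read_position(),F,robot.read_ft_torque(),round(robot.read_t(),2))
    if abs(F[2]+1.8)>12: break
E
```

```text
0.258 [0.591 0.094 0.258] [-0.093  0.267 -1.504] [-0.051 -0.015 -0.019] 14.27
0.255 [0.591 0.094 0.255] [-0.097 -0.703 -1.386] [-0.    -0.017  0.048] 14.52
0.253 [0.591 0.094 0.253] [ 2.724 -1.98  -1.33 ] [-0.658 -0.804  0.031] 14.77
0.251 [0.591 0.094 0.251] [ 3.273 -2.864 -1.728] [-1.02  -1.297  0.003] 15.02
0.249 [0.591 0.094 0.249] [ 3.856 -2.125 -2.943] [-1.334 -1.676  0.063] 15.27
0.246 [0.591 0.094 0.246] [ 4.764 -4.159 -1.23 ] [-1.456 -1.81   0.035] 15.52
0.243 [0.591 0.094 0.243] [ 4.711 -3.786 -0.725] [-1.559 -1.796  0.042] 15.77
0.24 [0.591 0.094 0.24 ] [ 3.939 -3.982 -0.874] [-1.676 -1.849  0.051] 16.02
0.238 [0.591 0.094 0.238] [ 4.524 -4.027 -0.388] [-1.727 -1.82   0.063] 16.27
0.2365 [0.591 0.094 0.236] [ 4.281 -4.55   0.634] [-1.748 -1.704  0.026] 16.52
```

It slid onto the spindle. I'll relieve the side load, then press until it seats.

```bash
python3 - <<'E'
from h import *
np.set_printoptions(precision=3,suppress=True)
for x,y,z in((.5915,.0936,.2365),(.592,.0931,.2365),(.592,.0931,.2355),(.592,.0931,.2345),(.592,.0931,.2338)):
    robot.servo_line([x,y,z],speed=.02); robot.dwell(.1);F=robot.read_force(); print(robot.read_position(),F,robot.read_ft_torque(),round(robot.read_t(),2))
    if F[2]>8: break
E
```

```text
[0.591 0.094 0.236] [ 3.467 -0.217 -2.099] [-0.544 -1.419  0.063] 16.87
[0.591 0.093 0.236] [ 0.749 -0.256 -1.354] [-0.03  -0.088 -0.01 ] 17.22
[0.592 0.093 0.236] [-3.161  0.059  3.629] [0.244 1.207 0.041] 17.57
[0.592 0.093 0.236] [-6.746  1.057  9.723] [0.437 2.378 0.02 ] 17.92
```

```bash
python3 - <<'E'
from h import *
np.set_printoptions(precision=3,suppress=True)
p=[.5917,.0933,.2352]
robot.servo_line(p,speed=.02); robot.dwell(.5); print(robot.read_position(),robot.read_force(),robot.read_ft_torque())
for a in range(9,64,9):
    j=robot.ik(p,down(-92.4+a)); robot.movej(j); print(a,robot.read_position(),robot.read_force(),robot.read_ft_torque(),robot.read_qpos()[5],round(robot.read_t(),2))
robot.dwell(.5); print(robot.read_force(),robot.read_ft_torque(),robot.read_grip_width()*88)
T=pose(); R=T[:3,:3]; print('jaw yaw',np.degrees(np.arctan2(R[1,1],R[0,1])))
for n in("wrist","side","scene"):
    im,d=robot.grab_frame(n); np.savez(n+"3.npz",im=im,d=d,T=T)
    c=im[60:240,200:440] if n!="wrist" else im[130:310,200:440]
    if n=="scene": c=im[130:310,240:480]
    cv2.imwrite(f"pics/{n}3.png",cv2.resize(c[:,:,::-1],(400,300),interpolation=cv2.INTER_CUBIC))
i=[cv2.imread(f"pics/{n}3.png") for n in("side","scene")]; w=cv2.imread("pics/wrist3.png")
cv2.imwrite("pics/turn.png",np.vstack([np.hstack(i),np.hstack([w,w*0])]))
E
```

```text
[0.592 0.093 0.236] [-3.397  1.417  6.55 ] [0.291 1.616 0.014]
9 [0.592 0.093 0.236] [-1.164  0.192  6.114] [-0.192  0.282  0.067] 68.76108631574044 18.94
18 [0.592 0.093 0.236] [-1.407 -0.134  6.214] [-0.159  0.517  0.042] 77.73585303012138 19.22
27 [0.592 0.093 0.236] [-1.968 -0.307  5.019] [-0.07   0.58   0.094] 86.7383121315852 19.49
36 [0.592 0.093 0.236] [-1.726 -0.158  5.349] [0.032 0.589 0.07 ] 95.73790338081794 19.77
45 [0.592 0.093 0.236] [-0.367  0.74   5.906] [0.135 0.619 0.071] 104.73780880631094 20.04
54 [0.592 0.094 0.236] [-1.313  0.219  5.665] [0.193 0.686 0.119] 113.73559070567234 20.32
63 [0.592 0.094 0.236] [-2.298  1.37   6.985] [0.273 0.748 0.067] 122.73668528500835 20.59
[-2.326  1.175  5.301] [ 0.373  0.829 -0.12 ] 11.800883934828715
jaw yaw -29.680077013880968
```

View pics/turn.png

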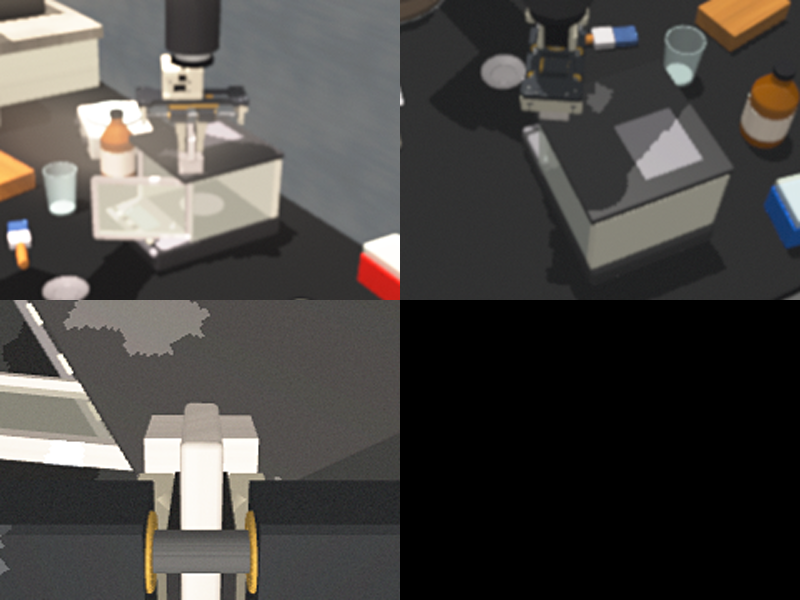

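The door stands open with the key seated. In the side view the door's free top corner is at crop (93,178), and in the wrist view the door's top rail runs from about (0,450) to (120,462). I'll compute the angle from both.

```bash
python3 - <<'E'
from h import *
np.set_printoptions(precision=4,suppress=True)
f=np.load("wrist3.npz"); Tw=c2w("wrist",f['T']); W=cloud("wrist",f['d'],Tw)
s=np.array([.5915,.0935])
m=(abs(W[...,2]-.181)<.006)&(f['im'].min(2)>110)&(np.hypot(W[...,0]-s[0],W[...,1]-s[1])<.2); m[:,320:]=0; m[245:]=0; q=W[m]
print(m.sum(),cv2.fitLine(q[:,:2].astype(np.float32),cv2.DIST_HUBER,0,.001,.001).ravel(),q.min(0),q.max(0))
l=cv2.fitLine(q[:,:2].astype(np.float32),cv2.DIST_HUBER,0,.001,.001).ravel(); print('wrist line ang',(np.degrees(np.arctan2(l[1],l[0]))%180)-87.6)
T=c2w("side")
e=onplane("side",[(255.8,166.8)],.181,T)[0]; v=e[:2]-s; print('side corner',e,np.hypot(*v),np.degrees(np.arctan2(v[1],v[0]))-87.6)
g=np.load("side3.npz"); S=cloud("side",g['d'],T)
d=np.hypot(S[...,0]-s[0],S[...,1]-s[1]); m=(abs(S[...,2]-.175)<.008)&(d>.06)&(d<.2)&(S[...,0]<s[0]-.03)&(S[...,1]>.09); q=S[m]
if len(q): l=cv2.fitLine(q[:,:2].astype(np.float32),cv2.DIST_HUBER,0,.001,.001).ravel(); print('side',len(q),(np.degrees(np.arctan2(l[1],l[0]))%180)-87.6, np.median(np.degrees(np.arctan2(q[:,1]-s[1],q[:,0]-s[0])))-87.6)
# seated height: block top in tool frame and key z
c,_,_=cam("wrist"); P=cloud("wrist",f['d'],np.array(c['T_tool_cam'])); print(P[216:230:4,298],P[216:230:4,343],robot.read_force(),robot.read_ft_torque(),robot.read_position())
E
```

```text
2925 [ 0.811  -0.5851  0.5089  0.1404] [0.4372 0.0989 0.175 ] [0.5567 0.194  0.1828]
wrist line ang 56.591072
side corner [0.4397 0.185  0.181 ] 0.1772160031812614 61.3096029091316
side 206 56.187492 64.13327277051022
[[ 0.0183 -0.0134  0.0052]
 [ 0.0149 -0.0137  0.0072]
 [ 0.0134 -0.0135  0.0044]
 [ 0.0101 -0.0137  0.0059]] [[0.0175 0.0142 0.0072]
 [0.0156 0.0141 0.0054]
 [0.0124 0.0143 0.0066]
 [0.01   0.0143 0.0061]] [-2.6632  0.5139  6.6591] [ 0.2957  0.7935 -0.1011] [0.592  0.0935 0.2358]
```

```bash
python3 - <<'E'
from h import *
np.set_printoptions(precision=3,suppress=True)
robot.movej(robot.ik([.5917,.0933,.2352],down(-92.4+65.2))); robot.dwell(1.0)
s=np.array([.5915,.0935])
for k in range(2):
    T=pose(); im,d=robot.grab_frame("wrist"); W=cloud("wrist",d,c2w("wrist",T))
    m=(abs(W[...,2]-.181)<.006)&(im.min(2)>110)&(np.hypot(W[...,0]-s[0],W[...,1]-s[1])<.2); m[:,320:]=0; m[245:]=0
    l=cv2.fitLine(W[m][:,:2].astype(np.float32),cv2.DIST_HUBER,0,.001,.001).ravel(); print('door ~',(np.degrees(np.arctan2(l[1],l[0]))%180)-87.6)
    print(T[:3,3],robot.read_force(),robot.read_ft_torque(),robot.read_grip_width()*88,np.abs(robot.read_qvel()).max(),robot.read_t()); robot.dwell(.7)
robot.job_done()
E
```

```text
door ~ 59.24328
[0.592 0.094 0.236] [-2.696  0.258  7.46 ] [ 0.393  0.88  -0.039] 12.02171967793071 0.05632811526785743 22.5417
door ~ 59.106102
[0.592 0.094 0.236] [-2.604  1.071  7.059] [ 0.357  0.878 -0.046] 11.683794455692437 0.10692978821619387 23.2917
the job is handed in; nothing more can be done
```

The key is fully down on the spindle and holding the door about 59° open. I handed the job in at about 24 s with the arm still gripping the wing. No verdict was reported.

**What I did:** I gripped the wing key, stood it on the spindle and pressed it down until it met the roof. I then turned it 65° anticlockwise; the extra over 60° takes up the play between key and spindle.

**Last checks before hand-in:**
- **Door angle:** two wrist pictures about 0.7 s apart gave 59.2° and 59.1°, so it was steady.
- **Key seating:** the tool height was 0.236 m, which is the seated height. The key pressed down with about 9 N and the grip still measured about 12 mm, the wing's thickness.

**Disagreements and gaps:**
- **Angle methods:** before the final 2° correction, fits to the door's top rail gave 56–57°. The rough side-view readings, sighted from the spindle, gave 61° and 64°. All four are inside the 52–68° window. I trusted the rail fits, because the pane sits about 10 mm off the hinge axis and that skews the side-view readings.
- **Bystanders:** I did not re-measure the weight, jar, beaker and reagent bottle at the end. The arm's path stayed clear of them.

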